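# Lock the spice turntable with its clamp screw

## Robot

A 6-joint arm with a two-finger parallel gripper is mounted at the origin on the work surface. World frame = base frame: x ahead of the robot, y to its left, z up, the work surface at z = 0. Lengths are in m, angles in rad, forces in N, time in s.
With the tool pointing down it reaches from about 0.3 to 0.775 m from the base axis. Payload 14.6 kg.
Tool frame: the origin (TCP) lies midway between the tips of the shut fingers; the grasp point (between the pads) lies 19 mm behind it; x points along the fingers, y is the direction in which the jaws open and shut, and the axes are right-handed (so a half turn about x gives the same grasp; the last joint's range is limited). The gripper opens to 94 mm and grips with 3 to 60 N. Pads are 16 mm wide; open, the fingers measure 119 mm over their backs; the gripper's body (75 mm by 177 mm) begins 78 mm behind the grasp point.
Start: joints at [1.263, 0.3, 1.521, -0, 1.321, -0.067], TCP at [0.131, 0.534, 0.205] pointing down, gripper open.
Joint ranges: [-3.03, 3.03], [-0.79, 2.21], [0.23, 2.52], [-1.04, 4.18], [0, 3.07], [-2.55, 2.55]. Speed limits (rad/s): [2.22, 2.22, 2.57, 3.14, 3.14, 3.14].

## Interface

Orientations are given as a rotation vector (axis times angle).
In Python, from bench import get_obs, grab_frame, get_calibration, close_job gives the robot as it stands. The module is installed in compiled form; this text tells all that it offers.
- The arm moves only by the tool send_rows, never from a script. Its argument "moves" is a list of rows, each an object of numbers: "ax", "ay", "az": the turn, a rotation vector about the tool's x, y, z in rad; "tx", "ty", "tz": the shift along the tool's x, y, z in m; "gripper": the closure in counts, from 0 (fully open) to 255 (shut). A call has 1 to 12 rows; each row is the pose to reach, as a shift and turn from the pose commanded when the call began, along the tool's axes at that moment; what a row does not reach only later rows make up. A row lasts 1/10 s, in which the tool goes at most 50 mm and 8.59 degrees, less where a joint would pass 70% of its speed; a pose out of reach is approached as far as the arm can. A call with a gripper value outside its range is refused whole. The fingers move at their own pace and stop on an object; "newtons" is the grip in N (left out, the last holds). Time passes only in rows, so rows that repeat a pose let the fingers close. It gives the time, the measured TCP pose, the force and the opening at its end, in the units of the state.
- get_obs(): the state, without advancing time (a new reading comes with each control period).
- grab_frame(name): name is "scene" or "top" or "wrist"; returns the picture (420x560x3 uint8, red, green, blue); there is no depth.
- get_calibration(name): a dict with "fx", "fy", "cx", "cy" (pixels), "k1" (the pictures are not rectified: a ray, as slopes to the right and down, at radius r is drawn at 1 + k1 r^2 times it, then the intrinsics apply), "extrinsics" (4x4, takes a point from world to camera coordinates); the wrist camera has in their place "T_tool_cam" (4x4, takes a point from camera to tool coordinates, whose origin is the TCP and whose axes are the tool frame's). Camera axes: x right, y down, z forward; pixel columns grow to the right and rows downward; lengths in m; the calibration is good to about 2 mm. A picture is of the moment at which its call begins: read the wrist's pose just before it. get_calibration takes no time and is no camera call.
- close_job(): hands the job in, once; it reports no verdict.
The state is a dict: "clock": time; "joint_positions": joint angles; "qvel": joint speeds; "effort": joint torques, N m; "eef_pos": TCP position; "tool_rot": TCP orientation; "contact_force": force on the tool from outside, world axes, zero at the start; "torque": the same for the moment, N m; "width": opening from 0.0 (shut) to 1.0 (fully open).
Only numpy, scipy, OpenCV 4.12 (cv2) and the standard library are available. Lean on these libraries where they do the work, as an engineer would, in place of code of your own. Each camera call takes 0.05 s, during which the arm holds its last target. There are 200 camera calls.

## Task

Turn the spice turntable until its red finger knob stands right at the red arrow on the foot, and then, with the screwdriver, drive the slotted screw at its middle clockwise until it is fully home, so that the turntable is locked there. Turn the screw only with the screwdriver, never with the gripper itself, and knock nothing over or off the turntable. Finish with the screwdriver standing in its stand again.

Things in the scene. Friction and masses are not known exactly. Their poses are not given: they have to be found in the camera images.
- turntable (a joint): White plastic turntable, 310 mm diameter, 10 mm thick, top 24 mm above the ledge, on a fixed grey foot. Value = angle (rad) of its red finger knob from the red arrow; 0 = knob at the arrow; positive = knob lies clockwise (from above) of the arrow: turn it anticlockwise by this much. Friction about 0.06 N m; it stays where it is left.
- finger_knob (a point): Red round upright finger knob on the turntable near its rim, 20 mm diameter, rising from 24 to 58 mm above the ledge (a 28 mm collar fills its lowest 4 mm); 115 mm from the turning axis. The point is on its axis, half-way up, 41 mm above the ledge.
- arrow (a point): Red arrow on a grey tab of the fixed foot, sticking out beyond the turntable's rim, 165 mm from the turning axis; the point is the middle of the arrow, which points inwards at the axis.
- slot (a point): Centre of the floor of the straight slot in the brass clamp screw, on the turntable's axis. x axis along the slot, z up. Head 25 mm wide, 10 mm tall, its top 7 mm above this point. Slot (black floor) 4.5 mm wide, 7 mm deep, right across the head, mouth flared at 45 degrees to 9.5 mm over the top 3 mm. Sinks as the screw is driven: 37 mm above the ledge when home.
- screw_slide: The clamp screw (head and stem), upright in the fixed steel boss (48 mm diameter, top 34 mm above the ledge) at the turntable's middle; it does not turn with the turntable. Origin on its axis at the underside of the head: 34 mm above the ledge when home, up to 38.5 mm when slack. These axes do not turn with the screw.
- screw (a joint): Turn of the clamp screw (rad), growing clockwise from above = tightening; it sinks 1.5 mm per radian. 3.0 = fully home (hard stop, head down on the boss), 0 = slackest. Takes about 0.12 N m to turn, does not turn back by itself and cannot be turned just by pushing.
- driver_grip (a point): Flat screwdriver standing bit down in its wooden stand, 140 mm long, 120 g. Yellow square handle 26 x 26 x 58 mm; under it a black guard, 36 mm diameter, 6 mm thick, underside 75 mm above the bit's end; shank 12 mm diameter. The point is the handle's centre, 110 mm above the bit's end. z up along the tool, x along the blade's width; the handle's flats face x and y.
- driver_tip (a point): Middle of the end of the screwdriver's flat bit: 14 mm wide along its x axis, 3 mm thick along its y axis, blade 12 mm long. z points up to the handle.
- stand_hole (a point): Wooden screwdriver stand, fixed: a 70 x 70 x 10 mm top plate on side walls, with one through hole of 23 mm diameter; the point is the centre of the hole's mouth in the plate's top, 85 mm above the ledge. The stored screwdriver hangs in it with its guard resting on the plate, bit 10 mm above the ledge.
- spice_box_mid (a point): Closed steel spice box, loose on the turntable, 73 x 63 x 43 mm tall; the point is in its middle, z axis up.
- jar_mid (a point): Glass jar with red twist cap, loose on the turntable, 50 mm diameter, 80 mm tall; point half-way up, z axis up.
- bowl_mid (a point): White ceramic pinch bowl, loose on the turntable, 70 mm diameter, 30 mm tall; point half-way up, z axis up.
- funnel_mid (a point): Blue plastic funnel standing mouth down, loose on the turntable, 68 mm diameter, 65 mm tall; point 30 mm up, z axis up.
Things that resemble listed ones, but are neither listed nor needed, are in the scene too. Of the things that look like the part that bears driver_grip, the largest one is meant. There is more than one size of the part that bears stand_hole; the job needs the smaller.

How it is judged:
By the outcome, as a careful person would: the job done as asked, in the order asked, and still so for the second after the job is handed in, with the robot touching nothing.
It also fails if it takes over 72 s, if anything falls off the work surface, if the arm or the gripper's body presses on something with over 40 N, if the wrist force passes 120 N, or if a joint passes its speed limit or range.

## Working session

There is one attempt and no reset: what is moved stays moved. The work goes in short steps, Python scripts to look and compute and a tool call to move; the robot and the scene stay as the last step left them, time stands still between calls to the robot, and variables do not carry over. Pictures are saved under pics/ and viewed, about 8 in all and at most 12, crops included, and the job is handed in when it is done.

Besides the shell and the picture viewer there is one more tool, called by a JSON object that holds its "fn" and its "kwargs". send_rows: Moves the arm, as the interface text tells. Its arguments: {"type":"object","properties":{"moves":{"type":"array","items":{"type":"object","properties":{"ax":{"type":"number"},"ay":{"type":"number"},"az":{"type":"number"},"tx":{"type":"number"},"ty":{"type":"number"},"tz":{"type":"number"},"gripper":{"type":"number"}}}},"newtons":{"type":"number"}},"required":["moves"]}

```bash
mkdir -p pics
cat > h.py <<'E'
import numpy as np,cv2
from scipy.spatial.transform import Rotation as R
from bench import *
def snap(n,f,crop=None,s=1):
    o=get_obs(); im=grab_frame(n); np.save('pics/'+f+'.npy',im)
    np.savez('pics/'+f+'_o.npz',p=o['eef_pos'],r=o['tool_rot'])
    save(im,f,crop,s); return im
def save(im,f,crop=None,s=1):
    b=im[:,:,::-1]
    if crop: x0,y0,x1,y1=crop; b=b[y0:y1,x0:x1]
    if s!=1: b=cv2.resize(b,None,fx=s,fy=s,interpolation=cv2.INTER_CUBIC)
    cv2.imwrite('pics/'+f+'.png',b)
def cam(n,f=None):
    c=get_calibration(n)
    if n=='wrist':
        d=np.load('pics/'+f+'_o.npz'); T=np.eye(4);T[:3,:3]=R.from_rotvec(d['r']).as_matrix();T[:3,3]=d['p']
        W=T@np.array(c['T_tool_cam'])
    else: W=np.linalg.inv(np.array(c['extrinsics']))
    return c,W
def ray(n,uv,f=None):
    c,W=cam(n,f); x=(uv[0]-c['cx'])/c['fx'];y=(uv[1]-c['cy'])/c['fy']
    d=np.array([x,y]);u=d.copy()
    for _ in range(20): u=d/(1+c['k1']*(u@u))
    return W[:3,3],W[:3,:3]@np.array([u[0],u[1],1])
def atz(n,uv,z,f=None):
    o,d=ray(n,uv,f); return o+d*(z-o[2])/d[2]
def proj(n,p,f=None):
    c,W=cam(n,f); q=np.linalg.inv(W)@np.r_[p,1]; u=q[:2]/q[2]; u=u*(1+c['k1']*(u@u))
    return np.array([c['fx']*u[0]+c['cx'],c['fy']*u[1]+c['cy']])
E
python3 - <<'E'
from h import *
o=get_obs()
for k in o: print(k,np.round(o[k],3))
a=snap('scene','s0');b=snap('top','t0')
w=snap('wrist','w0')
for n in('scene','top','wrist'):
    c=get_calibration(n); print(n,c['fx'],c['k1'],np.round(cam(n,'w0')[1],3).tolist())
cv2.imwrite('pics/a0.png',cv2.resize(b,(784,588))[:,:,::-1])
E
```

```text
clock 0.0
joint_positions [ 1.263  0.3    1.522 -0.     1.321 -0.067]
qvel [ 0.001 -0.    -0.     0.001  0.001 -0.001]
effort [ 0.0000e+00 -5.3182e+01 -3.5273e+01  7.1000e-02  2.5000e-02 -0.0000e+00]
eef_pos [0.131 0.534 0.205]
tool_rot [ 0.188  1.563 -0.19 ]
contact_force [-0.613 -0.147 -1.026]
torque [-0.027 -0.002 -0.073]
width 1.006
scene 488.5283928953485 0.047769954336155246 [[-0.675, 0.396, -0.622, 1.196], [0.738, 0.359, -0.572, 0.473], [-0.004, -0.845, -0.534, 0.66], [0.0, 0.0, 0.0, 1.0]]
top 413.0889796740709 -0.10329141319690505 [[0.024, -0.987, 0.156, 0.412], [-1.0, -0.024, 0.001, -0.122], [0.003, -0.156, -0.988, 0.881], [0.0, 0.0, 0.0, 1.0]]
wrist 299.31487430221244 -0.02667526851914652 [[0.238, 0.945, 0.224, 0.068], [0.971, -0.231, -0.056, 0.55], [-0.001, 0.231, -0.973, 0.384], [0.0, 0.0, 0.0, 1.0]]
```

View pics/a0.png

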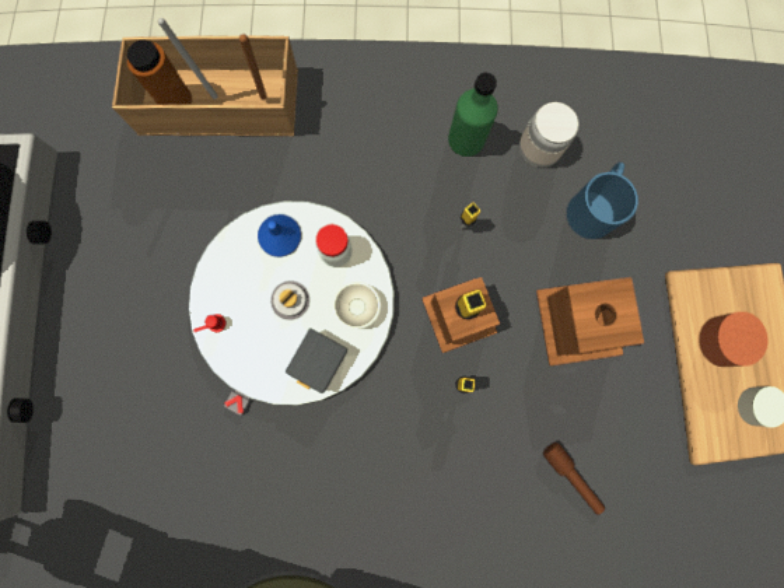

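View pics/s0.png

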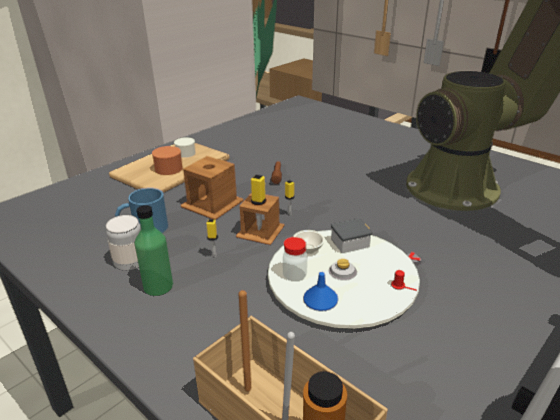

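Top view (x1.4): the turntable centre is at (290,300), the knob at (215,322) and the arrow at (236,403). Screwdriver candidates are (472,303), the big one in the small stand, and the small ones at (471,213) and (467,385). Stand candidates are (462,313), small, and (600,320), larger. I choose the first of each and check them in a close crop.

Run:
```python
from h import *
im=np.load('pics/t0.npy'); save(im,'c1',(130,140,360,300),3.4)
def red(im,n):
    r=im.astype(int); m=((r[:,:,0]>130)&(r[:,:,1]<70)&(r[:,:,2]<70)).astype(np.uint8)
    k,l,s,c=cv2.connectedComponentsWithStats(m)
    for i in range(1,k):
        if s[i,4]>8: print(n,s[i],c[i].round(1))
red(im,'top'); red(np.load('pics/s0.npy'),'scene')
# white disc ellipse fit
r=im.astype(int); m=((r.min(2)>150)).astype(np.uint8); m[:, :125]=0; m[:,300:]=0; m[:130]=0;m[300:]=0
c=max(cv2.findContours(m,0,1)[0],key=cv2.contourArea); c=cv2.convexHull(c)
P=np.array([atz('top',q[0]+0.0,0.024)[:2] for q in c])
A=np.c_[2*P,np.ones(len(P))]; s=np.linalg.lstsq(A,(P**2).sum(1),rcond=None)[0]
print('disc z0=0.024',s[:2],np.sqrt(s[2]+s[:2]@s[:2]))
# triangulate knob-top guesses
for a,b in [((472/1.4,303/1.4),(258,181))]:
    o1,d1=ray('top',a);o2,d2=ray('scene',b)
    t=np.linalg.lstsq(np.c_[d1,-d2],o2-o1,rcond=None)[0]; print(o1+t[0]*d1,o2+t[1]*d2)
```

```text
top [227 161  21  22 365] [236.8 171.4]
top [147 225  13  11  57] [152.2 229.6]
scene [284 238  22  17 290] [294.8 245.7]
scene [409 253  10   8  27] [413.1 256.5]
scene [391 271  14  18 131] [399.  280.2]
disc z0=0.024 [0.5287521  0.01847841] 0.1543475848325847
[ 0.5148479  -0.23741175  0.13654425] [ 0.51615359 -0.2389683   0.13696581]
```

View pics/c1.png

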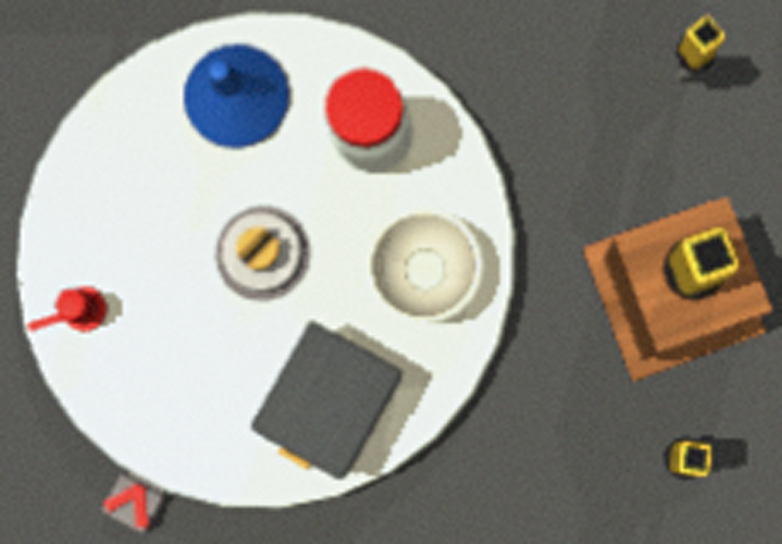

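Run:
```python
from h import *
f=lambda u,v:(130+u/3.4,140+v/3.4)
C=np.array([.5288,.0185])
for n,p,z in [('knob',(76,300),.058),('arrow',(130,506),.02),('screw',(258,249),.045),('boss',(261,252),.034),('drvtop',(714,249),.15),('slotA',(243,260),.043),('slotB',(274,235),.043),
  ('st1',(725,198),.085),('st2',(770,305),.085),('st3',(658,352),.085),('h1',(694,240),.15),('h2',(720,228),.15),('h3',(736,256),.15),('h4',(708,270),.15)]:
    w=atz('top',f(*p),z); d=w[:2]-C; print(n,w.round(4),np.hypot(*d).round(4),np.degrees(np.arctan2(d[1],d[0])).round(1))
o=get_obs(); print(R.from_rotvec(o['tool_rot']).as_matrix().round(3)); print(np.array(get_calibration('wrist')['T_tool_cam']).round(3))
```

```text
knob [0.4926 0.1222 0.058 ] 0.1099 109.2
arrow [0.3715 0.0924 0.02  ] 0.1738 154.8
screw [0.5276 0.0172 0.045 ] 0.0018 -131.3
boss [0.5273 0.0171 0.034 ] 0.0021 -135.5
drvtop [ 0.5189 -0.2405  0.15  ] 0.2592 -92.2
slotA [0.521  0.0263 0.043 ] 0.011 135.3
slotB [0.5367 0.0082 0.043 ] 0.013 -52.7
st1 [ 0.5583 -0.2574  0.085 ] 0.2775 -83.9
st2 [ 0.4968 -0.2832  0.085 ] 0.3034 -96.1
st3 [ 0.4686 -0.2191  0.085 ] 0.2451 -104.2
h1 [ 0.5234 -0.2299  0.15  ] 0.2484 -91.2
h2 [ 0.5302 -0.2437  0.15  ] 0.2622 -89.7
h3 [ 0.5154 -0.2521  0.15  ] 0.271 -92.8
h4 [ 0.5077 -0.2373  0.15  ] 0.2567 -94.7
[[-0.     0.238  0.971]
 [-0.001  0.971 -0.238]
 [-1.    -0.001 -0.   ]]
[[ 0.    -0.231  0.973 -0.179]
 [ 1.     0.001 -0.     0.001]
 [-0.001  0.973  0.231 -0.066]
 [ 0.     0.     0.     1.   ]]
```

{"fn": "send_rows", "kwargs": {"moves": [{"tx": 0.045,"ty": -0.311,"tz": 0.446,"ax": 0.995,"gripper": 100},{"tx": 0.045,"ty": -0.311,"tz": 0.446,"ax": 0.995,"gripper": 100},{"tx": 0.045,"ty": -0.311,"tz": 0.446,"ax": 0.995,"gripper": 100},{"tx": 0.045,"ty": -0.311,"tz": 0.446,"ax": 0.995,"gripper": 100},{"tx": 0.045,"ty": -0.311,"tz": 0.446,"ax": 0.995,"gripper": 100},{"tx": 0.045,"ty": -0.311,"tz": 0.446,"ax": 0.995,"gripper": 100},{"tx": 0.045,"ty": -0.311,"tz": 0.446,"ax": 0.995,"gripper": 100},{"tx": 0.045,"ty": -0.311,"tz": 0.446,"ax": 0.995,"gripper": 100},{"tx": 0.045,"ty": -0.311,"tz": 0.446,"ax": 0.995,"gripper": 100},{"tx": 0.045,"ty": -0.311,"tz": 0.446,"ax": 0.995,"gripper": 100},{"tx": 0.045,"ty": -0.311,"tz": 0.446,"ax": 0.995,"gripper": 100},{"tx": 0.045,"ty": -0.311,"tz": 0.446,"ax": 0.995,"gripper": 100}]}}

```text
invalid input at $.moves[0]: expected keys ax, ay, az, tx, ty, tz, gripper
```

{"fn": "send_rows", "kwargs": {"moves": [{"gripper": 100},{"gripper": 100}]}}

```text
invalid input at $.moves[0]: expected keys ax, ay, az, tx, ty, tz, gripper
```

Run:
```python
from h import *
w=snap('wrist','w1',None,1.4); o=get_obs(); print(o['eef_pos'],R.from_rotvec(o['tool_rot']).as_matrix().round(3),o['width'],o['clock'])
```

```text
[0.13113189 0.53397029 0.20512128] [[-0.     0.239  0.971]
 [-0.001  0.971 -0.239]
 [-1.    -0.001 -0.   ]] 0.9999837162330627 0.2
```

View pics/w1.png

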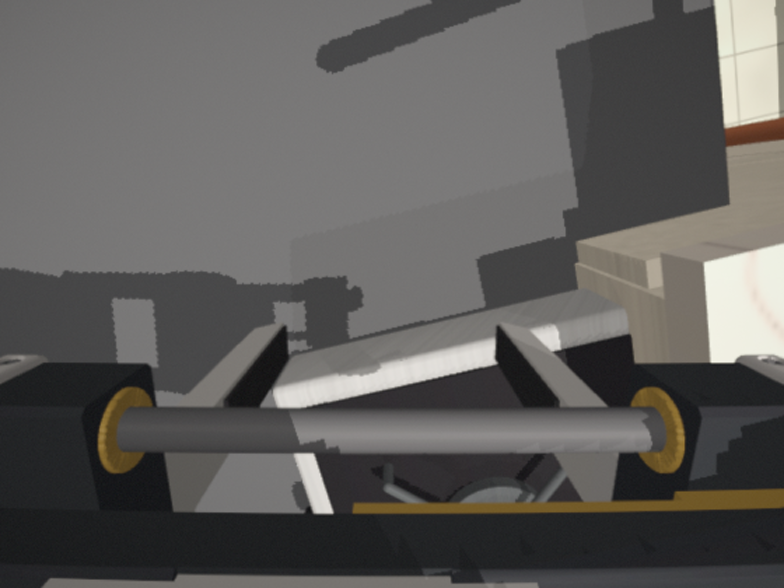

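The picture shows only the gripper and bare counter, because the move was refused. Every row needs all keys, so I'm resending it.

{"fn": "send_rows", "kwargs": {"moves": [{"ax": 0.995,"ay": 0,"az": 0,"tx": 0.045,"ty": -0.311,"tz": 0.446,"gripper": 100},{"ax": 0.995,"ay": 0,"az": 0,"tx": 0.045,"ty": -0.311,"tz": 0.446,"gripper": 100},{"ax": 0.995,"ay": 0,"az": 0,"tx": 0.045,"ty": -0.311,"tz": 0.446,"gripper": 100},{"ax": 0.995,"ay": 0,"az": 0,"tx": 0.045,"ty": -0.311,"tz": 0.446,"gripper": 100},{"ax": 0.995,"ay": 0,"az": 0,"tx": 0.045,"ty": -0.311,"tz": 0.446,"gripper": 100},{"ax": 0.995,"ay": 0,"az": 0,"tx": 0.045,"ty": -0.311,"tz": 0.446,"gripper": 100},{"ax": 0.995,"ay": 0,"az": 0,"tx": 0.045,"ty": -0.311,"tz": 0.446,"gripper": 100},{"ax": 0.995,"ay": 0,"az": 0,"tx": 0.045,"ty": -0.311,"tz": 0.446,"gripper": 100},{"ax": 0.995,"ay": 0,"az": 0,"tx": 0.045,"ty": -0.311,"tz": 0.446,"gripper": 100},{"ax": 0.995,"ay": 0,"az": 0,"tx": 0.045,"ty": -0.311,"tz": 0.446,"gripper": 100},{"ax": 0.995,"ay": 0,"az": 0,"tx": 0.045,"ty": -0.311,"tz": 0.446,"gripper": 100},{"ax": 0.995,"ay": 0,"az": 0,"tx": 0.045,"ty": -0.311,"tz": 0.446,"gripper": 100}]}}

```text
clock: 1.4
eef_pos: [0.4922, 0.1221, 0.1596]
tool_rot: [0.962, 1.348, -0.963]
contact_force: [-0.0, 0.1, 0.3]
width: 0.606
```

{"fn": "send_rows", "kwargs": {"moves": [{"ax": 0,"ay": 0,"az": 0,"tx": 0,"ty": 0,"tz": 0,"gripper": 100},{"ax": 0,"ay": 0,"az": 0,"tx": 0,"ty": 0,"tz": 0,"gripper": 100}]}}

```text
clock: 1.6
eef_pos: [0.4896, 0.1264, 0.1605]
tool_rot: [0.958, 1.35, -0.959]
contact_force: [0.1, 0.7, -0.4]
width: 0.606
```

Run:
```python
from h import *
w=snap('wrist','w2'); o=get_obs(); print(o['eef_pos'],R.from_rotvec(o['tool_rot']).as_matrix().round(3),o['width'],o['clock'])
r=w.astype(int); m=((r[:,:,0]>120)&(r[:,:,1]<70)&(r[:,:,2]<70)).astype(np.uint8)
k,l,s,c=cv2.connectedComponentsWithStats(m)
for i in range(1,k):
    if s[i,4]>20: print(s[i],c[i].round(1),atz('wrist',c[i],.058,'w2').round(4),atz('wrist',c[i],.02,'w2').round(4))
```

```text
[0.48957558 0.12663472 0.16061133] [[ 0.     0.944  0.33 ]
 [ 0.     0.33  -0.944]
 [-1.     0.    -0.   ]] 0.6124211827888449 1.65
[268 167  24  50 572] [279.8 199. ] [0.4885 0.1346 0.058 ] [0.4912 0.1272 0.02  ]
[156 177  25  25 265] [170.3 191.6] [0.387  0.1067 0.058 ] [0.376  0.0956 0.02  ]
```

View pics/w2.png

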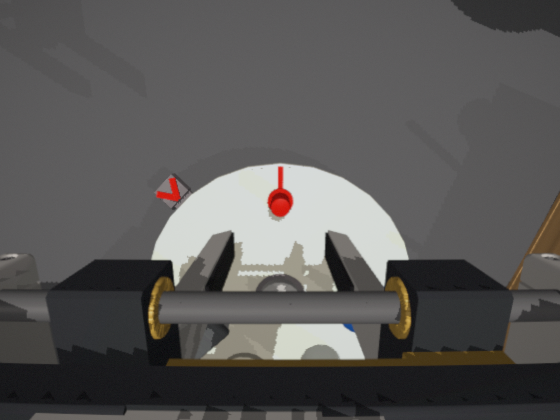

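The knob at (280,206) sits centred between the fingers. The arrow tab is at (172,190). Next I descend and grip the knob.

{"fn": "send_rows", "kwargs": {"moves": [{"ax": 0,"ay": 0,"az": 0,"tx": 0.05,"ty": 0,"tz": 0,"gripper": 100},{"ax": 0,"ay": 0,"az": 0,"tx": 0.09,"ty": 0,"tz": 0,"gripper": 100},{"ax": 0,"ay": 0,"az": 0,"tx": 0.115,"ty": 0,"tz": 0,"gripper": 100},{"ax": 0,"ay": 0,"az": 0,"tx": 0.127,"ty": 0,"tz": 0,"gripper": 100},{"ax": 0,"ay": 0,"az": 0,"tx": 0.127,"ty": 0,"tz": 0,"gripper": 200},{"ax": 0,"ay": 0,"az": 0,"tx": 0.127,"ty": 0,"tz": 0,"gripper": 240},{"ax": 0,"ay": 0,"az": 0,"tx": 0.127,"ty": 0,"tz": 0,"gripper": 240},{"ax": 0,"ay": 0,"az": 0,"tx": 0.127,"ty": 0,"tz": 0,"gripper": 240},{"ax": 0,"ay": 0,"az": 0,"tx": 0.127,"ty": 0,"tz": 0,"gripper": 240},{"ax": 0,"ay": 0,"az": 0,"tx": 0.127,"ty": 0,"tz": 0,"gripper": 240}], "newtons": 10}}

```text
clock: 2.65
eef_pos: [0.4905, 0.1258, 0.0341]
tool_rot: [0.96, 1.348, -0.958]
contact_force: [-1.1, 1.0, 5.5]
width: 0.21
```

Run:
```python
from h import *
o=get_obs(); p=o['eef_pos']; print(p,o['width'],o['contact_force'])
C=np.array([.528,.0178]); Rm=R.from_rotvec(o['tool_rot']).as_matrix(); d=p[:2]-C
print(np.hypot(*d),np.degrees(np.arctan2(d[1],d[0])))
for a in (p[2],): 
  for deg in range(8,49,8):
    t=np.radians(deg); q=np.r_[C+np.array([[np.cos(t),-np.sin(t)],[np.sin(t),np.cos(t)]])@d,p[2]]
    print(deg,(-t).round(3),(Rm.T@(q-p)).round(4))
for f,uv in(('w2',(280,206)),('w2',(172.5,190))):
  for z in(.058,.015,.02): 
    w=atz('wrist',uv,z,f)[:2]-C; print(uv,z,np.hypot(*w).round(4),np.degrees(np.arctan2(w[1],w[0])).round(1))
```

```text
[0.49052536 0.12581413 0.03410407] 0.21015693423699625 [-1.14208634  1.00714802  5.48117626]
0.11433022895915144 109.13381072035699
8 -0.14 [-0.     -0.0159  0.0011]
16 -0.279 [-0.     -0.0315  0.0044]
24 -0.419 [-0.0001 -0.0465  0.0098]
32 -0.559 [-0.0001 -0.0606  0.0173]
40 -0.698 [-0.0001 -0.0735  0.0267]
48 -0.838 [-0.0001 -0.085   0.0377]
(280, 206) 0.058 0.1163 108.5
(280, 206) 0.015 0.1064 108.4
(280, 206) 0.02 0.1075 108.4
(172.5, 190) 0.058 0.1666 146.8
(172.5, 190) 0.015 0.1709 152.5
(172.5, 190) 0.02 0.1703 151.9
```

{"fn": "send_rows", "kwargs": {"moves": [{"ax": -0.035,"ay": 0,"az": 0,"tx": -0.001,"ty": -0.004,"tz": 0.0001,"gripper": 240},{"ax": -0.087,"ay": 0,"az": 0,"tx": -0.002,"ty": -0.01,"tz": 0.0004,"gripper": 240},{"ax": -0.157,"ay": 0,"az": 0,"tx": -0.002,"ty": -0.0179,"tz": 0.0014,"gripper": 240},{"ax": -0.227,"ay": 0,"az": 0,"tx": -0.002,"ty": -0.0257,"tz": 0.0029,"gripper": 240},{"ax": -0.297,"ay": 0,"az": 0,"tx": -0.002,"ty": -0.0334,"tz": 0.005,"gripper": 240},{"ax": -0.367,"ay": 0,"az": 0,"tx": -0.002,"ty": -0.041,"tz": 0.0076,"gripper": 240},{"ax": -0.454,"ay": 0,"az": 0,"tx": -0.002,"ty": -0.0501,"tz": 0.0116,"gripper": 240},{"ax": -0.541,"ay": 0,"az": 0,"tx": -0.002,"ty": -0.0589,"tz": 0.0163,"gripper": 240},{"ax": -0.611,"ay": 0,"az": 0,"tx": -0.002,"ty": -0.0656,"tz": 0.0207,"gripper": 240},{"ax": -0.681,"ay": 0,"az": 0,"tx": -0.002,"ty": -0.0719,"tz": 0.0255,"gripper": 240},{"ax": -0.733,"ay": 0,"az": 0,"tx": -0.002,"ty": -0.0765,"tz": 0.0294,"gripper": 240},{"ax": -0.75,"ay": 0,"az": 0,"tx": -0.002,"ty": -0.078,"tz": 0.0307,"gripper": 240}]}}

```text
clock: 3.85
eef_pos: [0.4258, 0.0706, 0.0348]
tool_rot: [0.38, 1.538, -0.381]
contact_force: [2.5, -0.6, -15.5]
width: 0.209
```

{"fn": "send_rows", "kwargs": {"moves": [{"ax": 0,"ay": 0,"az": 0,"tx": 0,"ty": 0,"tz": 0,"gripper": 240},{"ax": 0,"ay": 0,"az": 0,"tx": 0,"ty": 0,"tz": 0,"gripper": 240}]}}

```text
clock: 4.05
eef_pos: [0.426, 0.0712, 0.0349]
tool_rot: [0.382, 1.538, -0.382]
contact_force: [1.5, -1.4, -15.7]
width: 0.207
```

Run:
```python
from h import *
w=snap('wrist','w3'); o=get_obs(); p=o['eef_pos'];print(p,o['width'],o['contact_force'])
t=snap('top','t3')
a=cv2.resize(w[:260,130:430],(780,676))[:590]
cv2.imwrite('pics/v3.png',np.hstack([cv2.resize(w[40:280,160:400],(400,400)),cv2.resize(t[190:310,130:250],(400,400))])[:,:,::-1])
```

```text
[0.4260587  0.07123053 0.03500087] 0.2107943727466334 [  0.45476752  -0.86581593 -15.45035274]
```

View pics/v3.png

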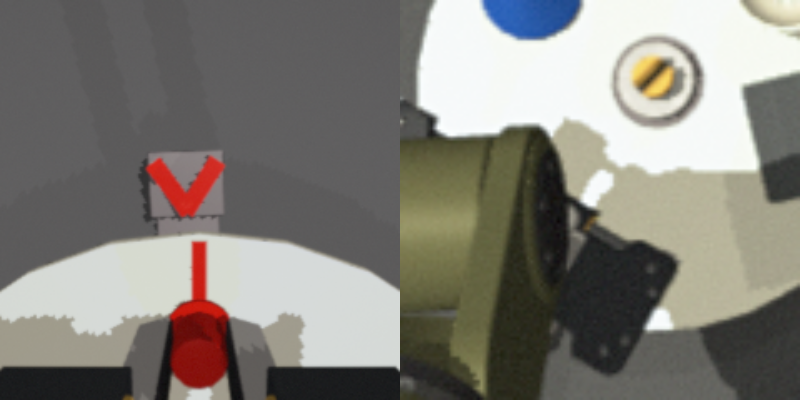

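Left, wrist crop: the knob's line is at x≈199 and the arrow's tip at x≈187, so the knob falls a little short of the arrow.

Run:
```python
from h import *
C=np.array([.528,.0178]); k=240/400
w=np.load('pics/w3.npy').astype(int); m=((w[:,:,0]>110)&(w[:,:,1]<70)&(w[:,:,2]<70)).astype(np.uint8)
n,l,s,c=cv2.connectedComponentsWithStats(m)
for i in range(1,n):
    if s[i,4]>20: print(s[i],c[i].round(1))
for n,uv,z in [('line',(199,265),.024),('lineout',(199,243),.024),('linein',(199,290),.024),('arrow',(187,186),.014),('arrow',(187,186),.024),('tip',(187,212),.014)]:
    q=atz('wrist',(160+uv[0]*k-.5,40+uv[1]*k-.5),z,'w3')[:2]; d=q-C; print(n,z,q.round(4),np.hypot(*d).round(4),np.degrees(np.arctan2(d[1],d[0])).round(2))
p=get_obs()['eef_pos'][:2]-C; print(np.hypot(*p),np.degrees(np.arctan2(p[1],p[0])))
```

```text
[247 134  48  37 713] [270.7 150.9]
[ 262  186   35   87 1439] [279.4 239.8]
line 0.024 [0.4028 0.0842] 0.1417 152.04
lineout 0.024 [0.3952 0.0883] 0.1504 152.05
linein 0.024 [0.4117 0.0795] 0.1317 152.04
arrow 0.014 [0.3742 0.094 ] 0.1716 153.65
arrow 0.024 [0.3739 0.0944] 0.1721 153.56
tip 0.014 [0.3832 0.0891] 0.1614 153.76
0.1150909534381537 152.31514575404975
```

{"fn": "send_rows", "kwargs": {"moves": [{"ax": -0.029,"ay": 0,"az": 0,"tx": 0.0015,"ty": -0.0034,"tz": 0,"gripper": 240},{"ax": -0.029,"ay": 0,"az": 0,"tx": 0.0015,"ty": -0.0034,"tz": 0,"gripper": 240},{"ax": -0.029,"ay": 0,"az": 0,"tx": 0.0015,"ty": -0.0034,"tz": 0,"gripper": 240},{"ax": -0.029,"ay": 0,"az": 0,"tx": 0.0015,"ty": -0.0034,"tz": 0,"gripper": 240}]}}

```text
clock: 4.55
eef_pos: [0.4253, 0.0685, 0.0347]
tool_rot: [0.359, 1.54, -0.358]
contact_force: [-6.0, 1.9, 3.0]
width: 0.208
```

```bash
cat >> h.py <<'E'
def chk(f,C=(.528,.0178)):
    w=np.load('pics/'+f+'.npy').astype(int); m=((w[:,:,0]>110)&(w[:,:,1]<70)&(w[:,:,2]<70)).astype(np.uint8)
    n,l,s,c=cv2.connectedComponentsWithStats(m)
    for i in range(1,n):
        if s[i,4]>60:
            print(s[i],c[i].round(1))
            for v in range(s[i,1]+1,s[i,1]+s[i,3],6):
                u=np.nonzero(l[v]==i)[0]; q=atz('wrist',((u[0]+u[-1])/2,v),.024 if i>1 else .014,f)[:2]-C
                print(v,u[0],u[-1],np.hypot(*q).round(4),np.degrees(np.arctan2(q[1],q[0])).round(2))
E
python3 - <<'E'
from h import *
snap('wrist','w4'); chk('w4'); o=get_obs(); print(o['eef_pos'],o['contact_force'])
p=o['eef_pos'][:2]-[.528,.0178]; print(np.hypot(*p),np.degrees(np.arctan2(p[1],p[0])))
E
```

```text
[254 134  48  35 717] [277.4 150.1]
135 260 295 0.1813 153.82
141 255 300 0.1775 153.83
147 259 295 0.1736 153.94
153 264 291 0.1698 153.83
159 268 287 0.1658 153.83
165 271 283 0.1619 153.95
[ 262  185   36   87 1459] [279.4 238.9]
186 276 282 0.1494 153.45
192 276 282 0.1455 153.44
198 276 282 0.1416 153.43
204 276 282 0.1376 153.42
210 276 282 0.1336 153.4
216 276 282 0.1295 153.39
222 269 289 0.1254 153.38
228 262 296 0.1213 153.36
234 265 294 0.1171 153.18
240 286 290 0.1131 150.27
246 268 289 0.1086 153.48
252 264 293 0.1043 153.47
258 263 294 0.0999 153.46
264 265 293 0.0955 153.23
270 271 287 0.0911 153.21
[0.42524292 0.06853283 0.0347003 ] [-5.26091232  2.29738238  4.91739742]
0.11459858688128158 153.72370337489792
```

{"fn": "send_rows", "kwargs": {"moves": [{"ax": -0.007,"ay": 0,"az": 0,"tx": 0,"ty": -0.001,"tz": 0,"gripper": 240},{"ax": -0.007,"ay": 0,"az": 0,"tx": 0,"ty": -0.001,"tz": 0,"gripper": 240},{"ax": -0.007,"ay": 0,"az": 0,"tx": 0,"ty": -0.001,"tz": 0,"gripper": 160},{"ax": -0.007,"ay": 0,"az": 0,"tx": 0,"ty": -0.001,"tz": 0,"gripper": 100},{"ax": -0.007,"ay": 0,"az": 0,"tx": 0,"ty": -0.001,"tz": 0,"gripper": 100},{"ax": -0.007,"ay": 0,"az": 0,"tx": -0.03,"ty": -0.001,"tz": 0,"gripper": 100},{"ax": -0.007,"ay": 0,"az": 0,"tx": -0.08,"ty": -0.001,"tz": 0,"gripper": 100},{"ax": -0.007,"ay": 0,"az": 0,"tx": -0.13,"ty": -0.001,"tz": 0,"gripper": 100},{"ax": -0.007,"ay": 0,"az": 0,"tx": -0.13,"ty": -0.001,"tz": 0,"gripper": 100},{"ax": -0.007,"ay": 0,"az": 0,"tx": -0.13,"ty": -0.001,"tz": 0,"gripper": 100}]}}

```text
clock: 5.6
eef_pos: [0.4249, 0.0672, 0.1646]
tool_rot: [0.353, 1.54, -0.352]
contact_force: [0.0, 0.2, -1.1]
width: 0.609
```

Run:
```python
from h import *
snap('wrist','w5'); chk('w5')
```

```text
[266 135  28  22 254] [279.4 144.5]
136 268 291 0.1804 153.92
142 268 290 0.1741 154.08
148 273 286 0.1677 153.89
154 276 282 0.1613 154.07
[267 166  25  48 570] [279.3 196.2]
167 278 281 0.1482 153.85
173 278 281 0.1418 153.83
179 278 281 0.1353 153.81
185 278 281 0.1288 153.78
191 270 288 0.1222 154.01
197 268 290 0.1156 154.0
203 268 290 0.1089 153.98
209 272 287 0.1022 153.65
```

Knob line and arrow agree to about 0.2°. Next the screwdriver.

{"fn": "send_rows", "kwargs": {"moves": [{"ax": 0.1,"ay": 0,"az": 0,"tx": -0.045,"ty": 0,"tz": 0,"gripper": 60},{"ax": 0.686,"ay": 0,"az": 0,"tx": -0.085,"ty": -0.237,"tz": 0.216,"gripper": 60},{"ax": 0.686,"ay": 0,"az": 0,"tx": -0.085,"ty": -0.237,"tz": 0.216,"gripper": 60},{"ax": 0.686,"ay": 0,"az": 0,"tx": -0.085,"ty": -0.237,"tz": 0.216,"gripper": 60},{"ax": 0.686,"ay": 0,"az": 0,"tx": -0.085,"ty": -0.237,"tz": 0.216,"gripper": 60},{"ax": 0.686,"ay": 0,"az": 0,"tx": -0.085,"ty": -0.237,"tz": 0.216,"gripper": 60},{"ax": 0.686,"ay": 0,"az": 0,"tx": -0.085,"ty": -0.237,"tz": 0.216,"gripper": 60},{"ax": 0.686,"ay": 0,"az": 0,"tx": -0.085,"ty": -0.237,"tz": 0.216,"gripper": 60},{"ax": 0.686,"ay": 0,"az": 0,"tx": -0.085,"ty": -0.237,"tz": 0.216,"gripper": 60},{"ax": 0.686,"ay": 0,"az": 0,"tx": -0.085,"ty": -0.237,"tz": 0.216,"gripper": 60},{"ax": 0.686,"ay": 0,"az": 0,"tx": -0.085,"ty": -0.237,"tz": 0.216,"gripper": 60}]}}

```text
clock: 6.75
eef_pos: [0.5158, -0.239, 0.2481]
tool_rot: [0.883, 1.386, -0.883]
contact_force: [0.5, -0.1, 0.9]
width: 0.762
```

Run:
```python
from h import *
w=snap('wrist','w6'); t=snap('top','t6'); s=snap('scene','s6')
o=get_obs(); print(o['eef_pos'],R.from_rotvec(o['tool_rot']).as_matrix().round(3)[:,1])
A=cv2.resize(w[80:320,180:380],(400,480)); B=cv2.resize(t[180:247,172:239],(400,400)); B=np.vstack([B,np.zeros((80,400,3),np.uint8)])
cv2.imwrite('pics/v6.png',np.hstack([A,B])[:,:,::-1])
```

```text
[ 0.5160057  -0.23921397  0.24895098] [0.906 0.422 0.   ]
```

View pics/v6.png

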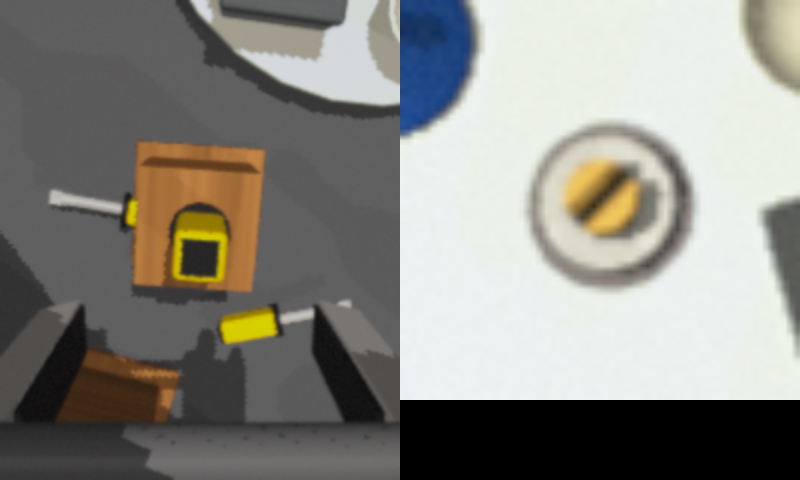

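Left crop: the big driver's handle top is at crop (200,258) and lines up with the jaws. Right crop: the slot lies diagonally at (603,200). The two small drivers look lying down, so I compare with the first pictures to see whether they moved.

Run:
```python
from h import *
for n,a,b,boxes in (('top','t0','t6',[(325,140,355,165),(320,262,350,282),(305,195,360,255)]),('scene','s0','s6',[(200,210,225,260),(280,175,300,220),(240,170,280,240)])):
    A=np.load(f'pics/{a}.npy').astype(int);B=np.load(f'pics/{b}.npy').astype(int)
    for x0,y0,x1,y1 in boxes:
        f=lambda I:np.argwhere((I[y0:y1,x0:x1,0]>140)&(I[y0:y1,x0:x1,2]<80)&(I[y0:y1,x0:x1,1]>110))
        u,v=f(A),f(B); print(n,len(u),(u.mean(0)+[y0,x0]).round(1) if len(u) else 0,len(v),(v.mean(0)+[y0,x0]).round(1) if len(v) else 0)
P=lambda u,v:(180+u/2-.25,80+v/2-.25)
for uv,z in(((200,258),.15),((176,236),.15),((227,234),.15),((225,280),.15),((175,281),.15),((138,143),.085),((264,150),.085),((253,291),.085),((133,286),.085),((130,212),.0),((55,198),0),((250,325),.0),((345,305),0)):
    print(uv,z,atz('wrist',P(*uv),z,'w6').round(4))
f=lambda u,v:(172+(u-400)*67/400-.4,180+v*67/400-.4)
for z in(.044,.0485):
  a,b,c=[atz('top',f(*q),z)[:2] for q in((584,220),(622,180),(603,198))]; d=b-a;print(z,c,np.degrees(np.arctan2(d[1],d[0])))
```

```text
top 58 [151.6 335.3] 0 0
top 47 [274.8 332.9] 0 0
top 730 [219.9 330. ] 6 [199.7 342.5]
scene 232 [223.3 211.6] 74 [223.2 218.7]
scene 122 [188.9 289.3] 0 0
scene 598 [200.7 259.6] 526 [199.2 259.7]
(200, 258) 0.15 [ 0.5174 -0.2389  0.15  ]
(176, 236) 0.15 [ 0.5026 -0.234   0.15  ]
(227, 234) 0.15 [ 0.524  -0.2229  0.15  ]
(225, 280) 0.15 [ 0.5329 -0.2436  0.15  ]
(175, 281) 0.15 [ 0.5113 -0.2543  0.15  ]
(138, 143) 0.085 [ 0.4642 -0.2074  0.085 ]
(264, 150) 0.085 [ 0.5303 -0.1808  0.085 ]
(253, 291) 0.085 [ 0.5613 -0.258   0.085 ]
(133, 286) 0.085 [ 0.4952 -0.2854  0.085 ]
(130, 212) 0.0 [ 0.4726 -0.2619  0.    ]
(55, 198) 0 [ 0.4196 -0.2754  0.    ]
(250, 325) 0.0 [ 0.5891 -0.3026  0.    ]
(345, 305) 0 [ 0.6467 -0.2583  0.    ]
0.044 [0.52871198 0.01794401] -41.242500700200935
0.0485 [0.52808551 0.01719139] -41.24250070020088
```

Run:
```python
from h import *
A=np.load('pics/s0.npy');B=np.load('pics/s6.npy')
cv2.imwrite('pics/v7.png',np.hstack([cv2.resize(I[140:280,150:340],(400,295),interpolation=2) for I in(A,B)])[:,:,::-1])
```

```text
(no output)
```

View pics/v7.png

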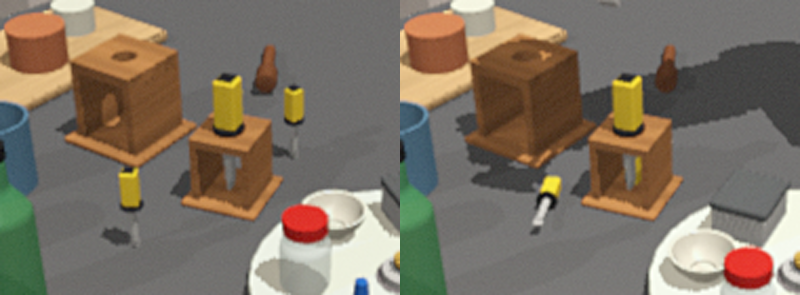

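The small drivers were balanced upright with no support. They toppled on their own and lie still on the counter; my fingers never came near them. Now I grasp the big driver.

{"fn": "send_rows", "kwargs": {"moves": [{"ax": -0.017,"ay": 0,"az": 0,"tx": 0.05,"ty": 0.0014,"tz": 0.001,"gripper": 60},{"ax": -0.017,"ay": 0,"az": 0,"tx": 0.1,"ty": 0.0014,"tz": 0.001,"gripper": 60},{"ax": -0.017,"ay": 0,"az": 0,"tx": 0.13,"ty": 0.0014,"tz": 0.001,"gripper": 60},{"ax": -0.017,"ay": 0,"az": 0,"tx": 0.147,"ty": 0.0014,"tz": 0.001,"gripper": 60},{"ax": -0.017,"ay": 0,"az": 0,"tx": 0.147,"ty": 0.0014,"tz": 0.001,"gripper": 60},{"ax": -0.017,"ay": 0,"az": 0,"tx": 0.147,"ty": 0.0014,"tz": 0.001,"gripper": 150},{"ax": -0.017,"ay": 0,"az": 0,"tx": 0.147,"ty": 0.0014,"tz": 0.001,"gripper": 240},{"ax": -0.017,"ay": 0,"az": 0,"tx": 0.147,"ty": 0.0014,"tz": 0.001,"gripper": 240},{"ax": -0.017,"ay": 0,"az": 0,"tx": 0.147,"ty": 0.0014,"tz": 0.001,"gripper": 240},{"ax": -0.017,"ay": 0,"az": 0,"tx": 0.147,"ty": 0.0014,"tz": 0.001,"gripper": 240}], "newtons": 15}}

```text
clock: 7.9
eef_pos: [0.5178, -0.2405, 0.1024]
tool_rot: [0.87, 1.389, -0.87]
contact_force: [0.5, 0.4, -0.1]
width: 0.378
```

{"fn": "send_rows", "kwargs": {"moves": [{"ax": 0,"ay": 0,"az": 0,"tx": 0,"ty": 0,"tz": 0,"gripper": 240},{"ax": 0,"ay": 0,"az": 0,"tx": 0,"ty": 0,"tz": 0,"gripper": 240},{"ax": 0,"ay": 0,"az": 0,"tx": 0,"ty": 0,"tz": 0,"gripper": 240}], "newtons": 45}}

```text
clock: 8.2
eef_pos: [0.5177, -0.2405, 0.1021]
tool_rot: [0.87, 1.39, -0.87]
contact_force: [-0.5, -0.0, 2.3]
width: 0.28
```

Run:
```python
from h import *
o=get_obs(); print(o['eef_pos'],R.from_rotvec(o['tool_rot']).as_matrix().round(3).tolist(),o['contact_force'],o['width'])
```

```text
[ 0.517723   -0.24053205  0.10210263] [[0.0, 0.9, 0.437], [-0.0, 0.437, -0.9], [-1.0, 0.0, 0.0]] [-0.50563887 -0.03883164  2.28352929] 0.28010522268721905
```

{"fn": "send_rows", "kwargs": {"moves": [{"ax": 0,"ay": 0,"az": 0,"tx": -0.02,"ty": 0,"tz": 0,"gripper": 240},{"ax": 0,"ay": 0,"az": 0,"tx": -0.06,"ty": 0,"tz": 0,"gripper": 240},{"ax": 0,"ay": 0,"az": 0,"tx": -0.1,"ty": 0,"tz": 0,"gripper": 240},{"ax": 0,"ay": 0,"az": 0,"tx": -0.13,"ty": 0,"tz": 0,"gripper": 240},{"ax": 0,"ay": 0,"az": 0,"tx": -0.13,"ty": 0,"tz": 0,"gripper": 240},{"ax": 0,"ay": 0,"az": 0,"tx": -0.13,"ty": 0,"tz": 0,"gripper": 240}]}}

```text
clock: 8.8
eef_pos: [0.5176, -0.2404, 0.2315]
tool_rot: [0.87, 1.39, -0.87]
contact_force: [-0.2, -0.0, -0.7]
width: 0.277
```

Run:
```python
from h import *
w=snap('wrist','w8'); s=snap('scene','s8')
o=get_obs(); p=o['eef_pos']; print(p,o['contact_force'],o['width'])
t=p-[0,0,.092]; a=proj('wrist',t,'w8'); b=proj('scene',t); print(a,b,proj('wrist',p,'w8'))
def cr(I,c,hw): x,y=int(c[0]),int(c[1]); x=max(hw,x);y=max(hw,y); return cv2.resize(I[y-hw:y+hw,x-hw:x+hw],(400,400),interpolation=2),(x-hw,y-hw)
A,oa=cr(w,a,40);B,ob=cr(s,b,30); print(oa,ob)
cv2.imwrite('pics/v8.png',np.hstack([A,B])[:,:,::-1])
```

```text
[ 0.51720322 -0.24020677  0.23023778] [-0.31460075 -0.62608841 -1.04807761] 0.2795218079732286
[277.75843217 208.95090709] [257.2670144  180.49289956] [277.09563559 242.93441475]
(237, 168) (227, 150)
```

View pics/v8.png

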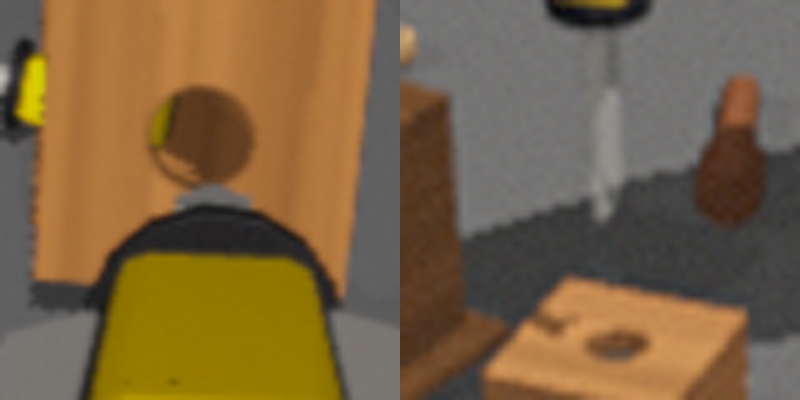

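Wrist crop: the blade at (212,195) is 14 px wide across the image, so its width lies along tool y. Scene crop: the blade is edge-on with its tip at (602,220), as predicted. I now measure the slot angle by rectifying the top picture.

Run:
```python
from h import *
for f in('t0','t3','t6'):
    im=np.load(f'pics/{f}.npy')
    for z in(.046,):
        g=np.arange(-.02,.02,.0004); C0=np.array([.5284,.0176]); X,Y=np.meshgrid(g,g,indexing='ij')
        uv=np.array([proj('top',[C0[0]+x,C0[1]+y,z]) for x,y in zip(X.ravel(),Y.ravel())],np.float32).reshape(*X.shape,2)
        P=cv2.remap(im,uv[...,0],uv[...,1],1).astype(float)
        sat=(P[...,0]-P[...,2]); gold=sat>55
        pts=np.c_[X[gold],Y[gold]]; (cx,cy),r=cv2.minEnclosingCircle((pts*1e4).astype(np.float32)); cx,cy,r=cx/1e4,cy/1e4,r/1e4
        best=[]
        m=(np.hypot(X-cx,Y-cy)<.010); L=P.sum(2)
        for a in range(0,180,2):
            t=np.radians(a); dperp=np.abs(-(X-cx)*np.sin(t)+(Y-cy)*np.cos(t)); best.append((L[m&(dperp<.0025)].mean()-L[m&(dperp>=.0025)].mean()))
        b=np.array(best); w=np.maximum(0,-b-(-b).max()*.5); th=np.arange(0,180,2)
        an=np.degrees(np.angle((w*np.exp(2j*np.radians(th))).sum()))/2
        print(f,C0+[cx,cy],r,gold.sum(),'slot',an%180,th[b.argmin()])
```

```text
Traceback (most recent call last):
  File "h.py", line 28, in proj
    c,W=cam(n,f); q=np.linalg.inv(W)@np.r_[p,1]; u=q[:2]/q[2]; u=u*(1+c['k1']*(u@u))
        ~~~^^^^^
  File "h.py", line 14, in cam
    c=get_calibration(n)
ValueError: time passes only in moves, steps and waits
```

```bash
sed -i 's/^def cam(n,f=None):/import functools\nget_calibration=functools.lru_cache(None)(get_calibration)\n@functools.lru_cache(None)\ndef cam(n,f=None):/' h.py
cat > slot.py <<'E'
from h import *
def slot(n,f,C0=(.5284,.0176),z=.046):
    im=np.load(f'pics/{f}.npy'); C0=np.array(C0)
    g=np.arange(-.02,.02,.0004); X,Y=np.meshgrid(g,g,indexing='ij')
    uv=np.array([proj(n,np.array([C0[0]+x,C0[1]+y,z]),f) for x,y in zip(X.ravel(),Y.ravel())],np.float32).reshape(*X.shape,2)
    P=cv2.remap(im,uv[...,0],uv[...,1],1).astype(float)
    gold=(P[...,0]-P[...,2])>55
    pts=np.c_[X[gold],Y[gold]]; (cx,cy),r=cv2.minEnclosingCircle((pts*1e4).astype(np.float32)); cx,cy,r=cx/1e4,cy/1e4,r/1e4
    m=(np.hypot(X-cx,Y-cy)<.010); L=P.sum(2); th=np.arange(0,180,2); best=[]
    for a in th:
        t=np.radians(a); d=np.abs(-(X-cx)*np.sin(t)+(Y-cy)*np.cos(t)); best.append(L[m&(d<.0025)].mean()-L[m&(d>=.0025)].mean())
    b=np.array(best); w=np.maximum(0,-b-(-b).max()*.5)
    an=np.degrees(np.angle((w*np.exp(2j*np.radians(th))).sum()))/2
    print(f,C0+[cx,cy],r,gold.sum(),'slot',an%180,th[b.argmin()]); return P
E
python3 - <<'E'
from slot import *
for f in('t0','t3','t6'): slot('top',f)
print(proj('scene',np.array([.5284,.0176,.046])), atz('wrist',(277.6,195.4),.085,'w8'),atz('wrist',(279.4,207),.1382,'w8'))
E
```

```text
t0 [0.52924082 0.0183491 ] 0.013622296142578125 2877 slot 138.41941247521981 138
t3 [0.52915583 0.01828957] 0.013700090026855469 2972 slot 138.08413012997866 138
t6 [0.52929828 0.01847007] 0.013724327087402344 2903 slot 138.23327452212024 138
[343.28599696 261.78559489] [ 0.51571727 -0.23810598  0.085     ] [ 0.51776888 -0.23785363  0.1382    ]
```

{"fn": "send_rows", "kwargs": {"moves": [{"ax": -1.96,"ay": 0,"az": 0,"tx": 0,"ty": 0.1246,"tz": -0.2281,"gripper": 240},{"ax": -1.96,"ay": 0,"az": 0,"tx": 0,"ty": 0.1246,"tz": -0.2281,"gripper": 240},{"ax": -1.96,"ay": 0,"az": 0,"tx": 0,"ty": 0.1246,"tz": -0.2281,"gripper": 240},{"ax": -1.96,"ay": 0,"az": 0,"tx": 0,"ty": 0.1246,"tz": -0.2281,"gripper": 240},{"ax": -1.96,"ay": 0,"az": 0,"tx": 0,"ty": 0.1246,"tz": -0.2281,"gripper": 240},{"ax": -1.96,"ay": 0,"az": 0,"tx": 0,"ty": 0.1246,"tz": -0.2281,"gripper": 240},{"ax": -1.96,"ay": 0,"az": 0,"tx": 0,"ty": 0.1246,"tz": -0.2281,"gripper": 240},{"ax": -1.96,"ay": 0,"az": 0,"tx": 0,"ty": 0.1246,"tz": -0.2281,"gripper": 240},{"ax": -1.96,"ay": 0,"az": 0,"tx": 0,"ty": 0.1246,"tz": -0.2281,"gripper": 240},{"ax": -1.96,"ay": 0,"az": 0,"tx": 0,"ty": 0.1246,"tz": -0.2281,"gripper": 240},{"ax": -1.96,"ay": 0,"az": 0,"tx": 0,"ty": 0.1246,"tz": -0.2281,"gripper": 240},{"ax": -1.96,"ay": 0,"az": 0,"tx": 0,"ty": 0.1246,"tz": -0.2281,"gripper": 240}]}}

```text
clock: 10.1
eef_pos: [0.5297, 0.0192, 0.2304]
tool_rot: [-0.537, 1.505, 0.539]
contact_force: [-0.1, -0.2, -1.1]
width: 0.277
```

Run:
```python
from h import *
o=get_obs(); y=R.from_rotvec(o['tool_rot']).as_matrix()[:,1]; print(o['eef_pos'],np.degrees(np.arctan2(y[1],y[0])),o['joint_positions'].round(2) if hasattr(o['joint_positions'],'round') else o['joint_positions'],o['clock'])
```

```text
[0.52967283 0.01917255 0.230377  ] 129.38310559096527 [-0.03  0.24  1.54  0.    1.37 -2.29] 10.1
```

{"fn": "send_rows", "kwargs": {"moves": [{"ax": -0.08,"ay": 0,"az": 0,"tx": 0.02,"ty": 0,"tz": 0,"gripper": 240},{"ax": -0.158,"ay": 0,"az": 0,"tx": 0.05,"ty": 0,"tz": 0,"gripper": 240},{"ax": -0.158,"ay": 0,"az": 0,"tx": 0.078,"ty": 0,"tz": 0,"gripper": 240},{"ax": -0.158,"ay": 0,"az": 0,"tx": 0.078,"ty": 0,"tz": 0,"gripper": 240},{"ax": -0.158,"ay": 0,"az": 0,"tx": 0.078,"ty": 0,"tz": 0,"gripper": 240}]}}

```text
clock: 10.6
eef_pos: [0.53, 0.0191, 0.1538]
tool_rot: [-0.655, 1.471, 0.656]
contact_force: [0.8, -0.2, -1.8]
width: 0.279
```

Run:
```python
from h import *
w=snap('wrist','w9'); s=snap('scene','s9'); snap('top','t9')
o=get_obs(); p=o['eef_pos']; y=R.from_rotvec(o['tool_rot']).as_matrix()[:,1]; print(p,np.degrees(np.arctan2(y[1],y[0])),o['joint_positions'][5])
t=p-[0,0,.092]; a=proj('wrist',t,'w9'); b=proj('scene',t); print(a,b)
def cr(I,c,hw): x,y=int(c[0]),int(c[1]); return cv2.resize(I[y-hw:y+hw,x-hw:x+hw],(400,400),interpolation=2),(x-hw,y-hw)
A,oa=cr(w,a,40);B,ob=cr(s,b,25); print(oa,ob)
cv2.imwrite('pics/v9.png',np.hstack([A,B])[:,:,::-1])
```

```text
[0.53073089 0.01913751 0.15525411] 138.0735936198128 -2.4427549981757304
[278.88436373 209.61644966] [343.69742131 255.84195581]
(238, 169) (318, 230)
```

View pics/v9.png

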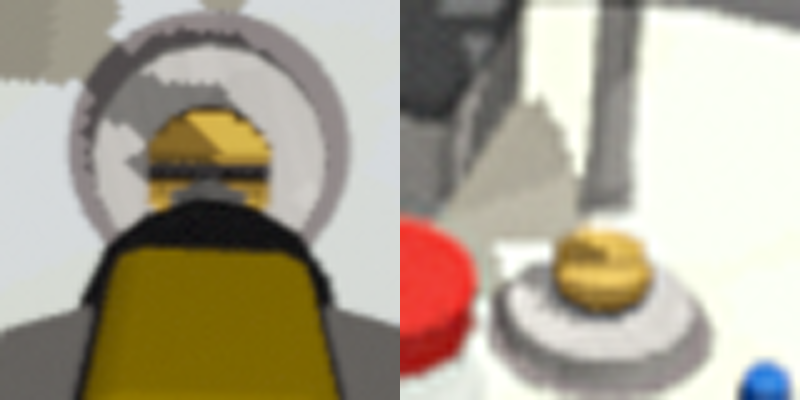

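Run:
```python
from h import *
o=np.load('pics/w9_o.npz'); p=o['p']
for dz in(.092,.106,.113): print(dz,proj('wrist',p-[0,0,dz],'w9'))
for z in(.041,.046,.048): print(z,atz('wrist',(238+209/5-.5,169+173/5-.5),z,'w9'))
print('tip meas',atz('wrist',(238+209/5-.5,169+182/5-.5),p[2]-.092,'w9'),p)
# head height from scene: project top-centre for candidates
for z in(.044,.0455,.047,.0485): print(z,proj('scene',np.array([.5287,.018,z])))
```

```text
0.092 [279.48817756 208.72335813]
0.106 [279.46543965 205.38086076]
0.113 [279.45484601 203.82368403]
0.041 [0.5295668  0.01845018 0.041     ]
0.046 [0.52883477 0.01762697 0.046     ]
0.048 [0.52854196 0.01729768 0.048     ]
tip meas [0.52766337 0.01629822 0.06181547] [0.52997366 0.01913595 0.15381547]
0.044 [343.2983216 262.7078489]
0.0455 [343.34072216 262.12614709]
0.047 [343.3831974  261.54353323]
0.0485 [343.42574753 260.96000496]
```

Wrist crop: the slot is level with the blade at row 173, and head and bit share the same column (209). Aligned within about 1 mm, so I descend with force checks.

{"fn": "send_rows", "kwargs": {"moves": [{"ax": 0,"ay": 0,"az": 0,"tx": 0.006,"ty": 0,"tz": 0.001,"gripper": 240},{"ax": 0,"ay": 0,"az": 0,"tx": 0.011,"ty": 0,"tz": 0.001,"gripper": 240},{"ax": 0,"ay": 0,"az": 0,"tx": 0.015,"ty": 0,"tz": 0.001,"gripper": 240},{"ax": 0,"ay": 0,"az": 0,"tx": 0.017,"ty": 0,"tz": 0.001,"gripper": 240},{"ax": 0,"ay": 0,"az": 0,"tx": 0.017,"ty": 0,"tz": 0.001,"gripper": 240}], "newtons": 50}}

```text
clock: 11.25
eef_pos: [0.5307, 0.0198, 0.1371]
tool_rot: [-0.656, 1.47, 0.656]
contact_force: [-3.2, -0.8, 2.9]
width: 0.276
```

{"fn": "send_rows", "kwargs": {"moves": [{"ax": 0,"ay": 0,"az": 0,"tx": 0.001,"ty": 0,"tz": 0,"gripper": 240},{"ax": 0,"ay": 0,"az": 0,"tx": 0.002,"ty": 0,"tz": 0,"gripper": 240},{"ax": 0,"ay": 0,"az": 0,"tx": 0.002,"ty": 0,"tz": 0,"gripper": 240}]}}

```text
clock: 11.55
eef_pos: [0.5305, 0.0193, 0.1349]
tool_rot: [-0.656, 1.471, 0.655]
contact_force: [-1.5, -3.9, 1.0]
width: 0.274
```

{"fn": "send_rows", "kwargs": {"moves": [{"ax": 0,"ay": 0,"az": 0,"tx": 0.001,"ty": 0,"tz": -0.0003,"gripper": 240},{"ax": 0,"ay": 0,"az": 0,"tx": 0.002,"ty": 0,"tz": -0.0005,"gripper": 240},{"ax": 0,"ay": 0,"az": 0,"tx": 0.002,"ty": 0,"tz": -0.0005,"gripper": 240}]}}

```text
clock: 11.85
eef_pos: [0.5304, 0.0194, 0.133]
tool_rot: [-0.656, 1.47, 0.655]
contact_force: [-3.1, -3.7, 3.9]
width: 0.271
```

{"fn": "send_rows", "kwargs": {"moves": [{"ax": 0,"ay": 0,"az": 0,"tx": 0.0005,"ty": 0,"tz": 0,"gripper": 240},{"ax": 0,"ay": 0,"az": 0,"tx": 0.001,"ty": 0,"tz": 0,"gripper": 240},{"ax": 0,"ay": 0,"az": 0,"tx": 0.001,"ty": 0,"tz": 0,"gripper": 240}]}}

```text
clock: 12.15
eef_pos: [0.5305, 0.0194, 0.1328]
tool_rot: [-0.656, 1.469, 0.655]
contact_force: [-7.0, -2.7, 12.6]
width: 0.272
```

The bit is seated: floor contact at tip z≈0.041, 13 N. I start turning clockwise and follow the sinking screw.

{"fn": "send_rows", "kwargs": {"moves": [{"ax": 0.05,"ay": 0,"az": 0,"tx": 0.0001,"ty": -0.0001,"tz": 0,"gripper": 240},{"ax": 0.1,"ay": 0,"az": 0,"tx": 0.00015,"ty": -0.0002,"tz": 0,"gripper": 240},{"ax": 0.15,"ay": 0,"az": 0,"tx": 0.0002,"ty": -0.0003,"tz": 0,"gripper": 240},{"ax": 0.2,"ay": 0,"az": 0,"tx": 0.0003,"ty": -0.0004,"tz": 0,"gripper": 240},{"ax": 0.27,"ay": 0,"az": 0,"tx": 0.0004,"ty": -0.0005,"tz": -0.0001,"gripper": 240},{"ax": 0.34,"ay": 0,"az": 0,"tx": 0.0005,"ty": -0.0007,"tz": -0.0001,"gripper": 240},{"ax": 0.41,"ay": 0,"az": 0,"tx": 0.0006,"ty": -0.0008,"tz": -0.0002,"gripper": 240},{"ax": 0.48,"ay": 0,"az": 0,"tx": 0.0007,"ty": -0.0009,"tz": -0.0002,"gripper": 240},{"ax": 0.54,"ay": 0,"az": 0,"tx": 0.0008,"ty": -0.001,"tz": -0.0003,"gripper": 240},{"ax": 0.6,"ay": 0,"az": 0,"tx": 0.0009,"ty": -0.0011,"tz": -0.0003,"gripper": 240}]}}

```text
clock: 13.15
eef_pos: [0.5312, 0.0182, 0.1322]
tool_rot: [-0.187, 1.562, 0.185]
contact_force: [-6.8, -4.4, 14.4]
width: 0.279
```

```bash
cat > st.py <<'E'
from h import *
o=get_obs(); M=R.from_rotvec(o['tool_rot']).as_matrix(); y=M[:,1]
print(np.round(o['eef_pos'],4),'yaw',np.degrees(np.arctan2(y[1],y[0])).round(2),'Fw',np.round(o['contact_force'],1),'Ft',(M.T@o['contact_force']).round(1),'Tq',np.round(o['torque'],3),o['clock'],'w',round(o['width'],3))
E
python3 st.py
```

```text
[0.5312 0.0182 0.1322] yaw 103.57 Fw [-6.8 -4.4 14.4] Ft [-14.4  -2.7  -7.6] Tq [-1.29   2.071  0.117] 13.15 w 0.279
```

{"fn": "send_rows", "kwargs": {"moves": [{"ax": 0.075,"ay": 0,"az": 0,"tx": 0.0001,"ty": -0.0002,"tz": -0.0002,"gripper": 240},{"ax": 0.15,"ay": 0,"az": 0,"tx": 0.0002,"ty": -0.0003,"tz": -0.0004,"gripper": 240},{"ax": 0.225,"ay": 0,"az": 0,"tx": 0.0003,"ty": -0.0005,"tz": -0.0005,"gripper": 240},{"ax": 0.3,"ay": 0,"az": 0,"tx": 0.0004,"ty": -0.0006,"tz": -0.0006,"gripper": 240},{"ax": 0.375,"ay": 0,"az": 0,"tx": 0.0006,"ty": -0.0007,"tz": -0.0006,"gripper": 240},{"ax": 0.45,"ay": 0,"az": 0,"tx": 0.0007,"ty": -0.0009,"tz": -0.0007,"gripper": 240},{"ax": 0.525,"ay": 0,"az": 0,"tx": 0.0008,"ty": -0.001,"tz": -0.0008,"gripper": 240},{"ax": 0.6,"ay": 0,"az": 0,"tx": 0.0009,"ty": -0.0011,"tz": -0.0008,"gripper": 240},{"ax": 0.675,"ay": 0,"az": 0,"tx": 0.001,"ty": -0.0012,"tz": -0.0009,"gripper": 240},{"ax": 0.75,"ay": 0,"az": 0,"tx": 0.0011,"ty": -0.0014,"tz": -0.001,"gripper": 240},{"ax": 0.825,"ay": 0,"az": 0,"tx": 0.0012,"ty": -0.0015,"tz": -0.0011,"gripper": 240},{"ax": 0.9,"ay": 0,"az": 0,"tx": 0.0013,"ty": -0.0016,"tz": -0.0013,"gripper": 240}]}}

```text
clock: 14.35
eef_pos: [0.5304, 0.0162, 0.1309]
tool_rot: [0.519, 1.507, -0.52]
contact_force: [-7.6, -6.3, 14.3]
width: 0.273
```

```bash
python3 st.py
```

```text
[0.5304 0.0162 0.1309] yaw 51.98 Fw [-7.6 -6.3 14.3] Ft [-14.3  -9.6  -2.1] Tq [-1.644  1.845  0.144] 14.35 w 0.273
```

{"fn": "send_rows", "kwargs": {"moves": [{"ax": 0.075,"ay": 0,"az": 0,"tx": 0.0001,"ty": -0.0004,"tz": -0.0001,"gripper": 240},{"ax": 0.15,"ay": 0,"az": 0,"tx": 0.0002,"ty": -0.0008,"tz": -0.0001,"gripper": 240},{"ax": 0.225,"ay": 0,"az": 0,"tx": 0.0003,"ty": -0.0011,"tz": -0.0002,"gripper": 240},{"ax": 0.3,"ay": 0,"az": 0,"tx": 0.0004,"ty": -0.0012,"tz": -0.0002,"gripper": 240},{"ax": 0.375,"ay": 0,"az": 0,"tx": 0.0006,"ty": -0.0013,"tz": -0.0003,"gripper": 240},{"ax": 0.45,"ay": 0,"az": 0,"tx": 0.0007,"ty": -0.0015,"tz": -0.0003,"gripper": 240},{"ax": 0.525,"ay": 0,"az": 0,"tx": 0.0008,"ty": -0.0016,"tz": -0.0004,"gripper": 240},{"ax": 0.6,"ay": 0,"az": 0,"tx": 0.0009,"ty": -0.0017,"tz": -0.0005,"gripper": 240},{"ax": 0.675,"ay": 0,"az": 0,"tx": 0.001,"ty": -0.0018,"tz": -0.0006,"gripper": 240},{"ax": 0.75,"ay": 0,"az": 0,"tx": 0.0011,"ty": -0.002,"tz": -0.0007,"gripper": 240}]}}

```text
clock: 15.35
eef_pos: [0.5287, 0.0153, 0.1298]
tool_rot: [1.093, 1.278, -1.092]
contact_force: [-6.2, -3.8, 13.8]
width: 0.273
```

```bash
python3 st.py
```

```text
[0.5287 0.0153 0.1298] yaw 9.0 Fw [-6.2 -3.8 13.8] Ft [-13.8  -6.7   2.8] Tq [-1.249  1.789  0.123] 15.35 w 0.273
```

{"fn": "send_rows", "kwargs": {"moves": [{"ax": 0.06,"ay": 0,"az": 0,"tx": 0.0001,"ty": -0.0003,"tz": 0,"gripper": 240},{"ax": 0.12,"ay": 0,"az": 0,"tx": 0.0002,"ty": -0.0005,"tz": 0,"gripper": 240},{"ax": 0.18,"ay": 0,"az": 0,"tx": 0.0003,"ty": -0.0007,"tz": 0,"gripper": 240},{"ax": 0.24,"ay": 0,"az": 0,"tx": 0.0004,"ty": -0.0008,"tz": 0,"gripper": 240},{"ax": 0.3,"ay": 0,"az": 0,"tx": 0.0005,"ty": -0.0009,"tz": 0,"gripper": 240}]}}

```text
clock: 15.85
eef_pos: [0.5279, 0.0153, 0.1293]
tool_rot: [1.314, 1.137, -1.312]
contact_force: [-6.0, -2.2, 13.0]
width: 0.275
```

```bash
python3 st.py
```

```text
[0.5279 0.0153 0.1293] yaw -8.15 Fw [-6.  -2.2 13. ] Ft [-13.   -5.7   3. ] Tq [-1.023  1.686  0.096] 15.85 w 0.275
```

{"fn": "send_rows", "kwargs": {"moves": [{"ax": 0.05,"ay": 0,"az": 0,"tx": 0.0001,"ty": -0.0001,"tz": 0,"gripper": 240},{"ax": 0.1,"ay": 0,"az": 0,"tx": 0.00015,"ty": -0.0002,"tz": 0,"gripper": 240},{"ax": 0.15,"ay": 0,"az": 0,"tx": 0.0002,"ty": -0.0003,"tz": 0,"gripper": 240}]}}

```text
clock: 16.15
eef_pos: [0.5276, 0.0153, 0.1291]
tool_rot: [1.421, 1.056, -1.42]
contact_force: [-5.8, -2.4, 13.4]
width: 0.274
```

{"fn": "send_rows", "kwargs": {"moves": [{"ax": 0.05,"ay": 0,"az": 0,"tx": 0.0001,"ty": -0.0001,"tz": 0,"gripper": 240},{"ax": 0.1,"ay": 0,"az": 0,"tx": 0.00015,"ty": -0.0002,"tz": 0,"gripper": 240}]}}

```text
clock: 16.35
eef_pos: [0.5274, 0.0154, 0.1289]
tool_rot: [1.492, 0.997, -1.491]
contact_force: [-6.0, -3.0, 13.2]
width: 0.278
```

```bash
python3 st.py
```

```text
[0.5274 0.0154 0.1289] yaw -22.45 Fw [-6.  -3.  13.2] Ft [-13.2  -4.3   5.1] Tq [-0.93   1.8    0.091] 16.35 w 0.278
```

{"fn": "send_rows", "kwargs": {"moves": [{"ax": 0.05,"ay": 0,"az": 0,"tx": 0.0001,"ty": -0.0001,"tz": -0.0001,"gripper": 240},{"ax": 0.1,"ay": 0,"az": 0,"tx": 0.00015,"ty": -0.0002,"tz": -0.0001,"gripper": 240}]}}

```text
clock: 16.55
eef_pos: [0.5272, 0.0156, 0.1288]
tool_rot: [1.562, 0.934, -1.561]
contact_force: [-5.9, -3.0, 12.9]
width: 0.279
```

```bash
python3 st.py
```

```text
[0.5272 0.0156 0.1288] yaw -28.18 Fw [-5.9 -3.  12.9] Ft [-12.9  -3.8   5.4] Tq [-0.926  1.848  0.181] 16.55 w 0.279
```

{"fn": "send_rows", "kwargs": {"moves": [{"ax": 0.05,"ay": 0,"az": 0,"tx": 0.0001,"ty": -0.0001,"tz": -0.0001,"gripper": 240},{"ax": 0.1,"ay": 0,"az": 0,"tx": 0.00015,"ty": -0.0002,"tz": -0.0001,"gripper": 240}]}}

```text
clock: 16.75
eef_pos: [0.527, 0.0158, 0.1287]
tool_rot: [1.631, 0.868, -1.629]
contact_force: [-7.1, -2.6, 15.1]
width: 0.279
```

```bash
python3 st.py
```

```text
[0.527  0.0158 0.1287] yaw -33.9 Fw [-7.1 -2.6 15.1] Ft [-15.1  -4.4   6.2] Tq [-0.887  2.07   0.332] 16.75 w 0.279
```

Torque climbs from 0.09 to 0.18 to 0.33, so this is the hard stop. One more small push to confirm.

{"fn": "send_rows", "kwargs": {"moves": [{"ax": 0.04,"ay": 0,"az": 0,"tx": 0.0001,"ty": 0,"tz": -0.0001,"gripper": 240},{"ax": 0.08,"ay": 0,"az": 0,"tx": 0.0001,"ty": -0.0001,"tz": -0.0001,"gripper": 240},{"ax": 0.08,"ay": 0,"az": 0,"tx": 0.0001,"ty": -0.0001,"tz": -0.0001,"gripper": 240}]}}

```text
clock: 17.05
eef_pos: [0.5269, 0.0159, 0.1287]
tool_rot: [1.684, 0.813, -1.683]
contact_force: [-7.1, -2.7, 16.1]
width: 0.274
```

```bash
python3 st.py
```

```text
[0.5269 0.0159 0.1287] yaw -38.44 Fw [-7.1 -2.7 16.1] Ft [-16.1  -3.9   6.5] Tq [-0.908  2.29   0.307] 17.05 w 0.274
```

{"fn": "send_rows", "kwargs": {"moves": [{"ax": -0.06,"ay": 0,"az": 0,"tx": 0,"ty": 0,"tz": -0.0002,"gripper": 240},{"ax": -0.1,"ay": 0,"az": 0,"tx": -0.001,"ty": 0,"tz": -0.0004,"gripper": 240},{"ax": -0.1,"ay": 0,"az": 0,"tx": -0.006,"ty": 0,"tz": -0.0004,"gripper": 240},{"ax": -0.1,"ay": 0,"az": 0,"tx": -0.015,"ty": 0,"tz": -0.0004,"gripper": 240},{"ax": -0.1,"ay": 0,"az": 0,"tx": -0.05,"ty": 0,"tz": -0.0004,"gripper": 240},{"ax": -0.1,"ay": 0,"az": 0,"tx": -0.1,"ty": 0,"tz": -0.0004,"gripper": 240},{"ax": -0.1,"ay": 0,"az": 0,"tx": -0.105,"ty": 0,"tz": -0.0004,"gripper": 240},{"ax": -0.1,"ay": 0,"az": 0,"tx": -0.105,"ty": 0,"tz": -0.0004,"gripper": 240}]}}

```text
clock: 17.85
eef_pos: [0.5277, 0.0167, 0.2341]
tool_rot: [1.619, 0.882, -1.612]
contact_force: [0.2, -0.2, -2.0]
width: 0.273
```

Run:
```python
from h import *
snap('wrist','w10'); s=snap('scene','s10')
import runpy; runpy.run_path('st.py')
from slot import slot
for z in(.044,.0455,.047): print(proj('scene',np.array([.5287,.018,z])))
o=np.load('pics/w10_o.npz'); M=R.from_rotvec(o['r']).as_matrix(); D=np.array([.5177,-.2405,.2335])-o['p']; print((M.T@D).round(4))
a=s[236:286,318:368]; b=np.load('pics/s0.npy')[236:286,318:368]; print([int(np.argwhere((I[...,0].astype(int)-I[...,2])>70)[:,0].min()) for I in(a,b)],[np.argwhere((I[...,0].astype(int)-I[...,2])>70).mean(0).round(2) for I in(a,b)])
```

```text
[0.5267 0.0166 0.2315] yaw -32.66 Fw [-0.3  0.6 -1.1] Ft [ 1.1 -0.6 -0.3] Tq [-0.08   0.083  0.009] 17.95 w 0.269
[343.2983216 262.7078489]
[343.34072216 262.12614709]
[343.3831974  261.54353323]
[0.0004 0.1304 0.2219]
[21, 23] [array([29.86, 11.05]), array([26.91, 24.7 ])]
```

{"fn": "send_rows", "kwargs": {"moves": [{"ax": -1.023,"ay": 0,"az": 0,"tx": 0,"ty": 0.1304,"tz": 0.2219,"gripper": 240},{"ax": -1.023,"ay": 0,"az": 0,"tx": 0,"ty": 0.1304,"tz": 0.2219,"gripper": 240},{"ax": -1.023,"ay": 0,"az": 0,"tx": 0,"ty": 0.1304,"tz": 0.2219,"gripper": 240},{"ax": -1.023,"ay": 0,"az": 0,"tx": 0,"ty": 0.1304,"tz": 0.2219,"gripper": 240},{"ax": -1.023,"ay": 0,"az": 0,"tx": 0,"ty": 0.1304,"tz": 0.2219,"gripper": 240},{"ax": -1.023,"ay": 0,"az": 0,"tx": 0,"ty": 0.1304,"tz": 0.2219,"gripper": 240},{"ax": -1.023,"ay": 0,"az": 0,"tx": 0,"ty": 0.1304,"tz": 0.2219,"gripper": 240},{"ax": -1.023,"ay": 0,"az": 0,"tx": 0,"ty": 0.1304,"tz": 0.2219,"gripper": 240},{"ax": -1.023,"ay": 0,"az": 0,"tx": 0,"ty": 0.1304,"tz": 0.2219,"gripper": 240},{"ax": -1.023,"ay": 0,"az": 0,"tx": 0,"ty": 0.1304,"tz": 0.2219,"gripper": 240}]}}

```text
clock: 18.95
eef_pos: [0.5169, -0.2406, 0.2314]
tool_rot: [0.871, 1.391, -0.871]
contact_force: [0.6, -0.5, -0.7]
width: 0.27
```

Run:
```python
from h import *
w=snap('wrist','w11'); w8=np.load('pics/w8.npy'); snap('scene','s11'); snap('top','t11')
import runpy; runpy.run_path('st.py')
from slot import slot
slot('top','t11',z=.044)
cv2.imwrite('pics/v11.png',np.hstack([cv2.resize(w[168:248,237:317],(400,400),interpolation=2),cv2.resize(np.load('pics/t11.npy')[180:310,140:270],(400,400),interpolation=2)])[:,:,::-1])
```

```text
[ 0.5171 -0.2406  0.2321] yaw 25.92 Fw [-0.4  0.6 -1.3] Ft [ 1.3 -0.1 -0.7] Tq [-0.037  0.087 -0.051] 19.1 w 0.272
t11 [0.52876 0.01788] 0.013689715576171876 2937 slot 162.88734879058873 164
```

View pics/v11.png

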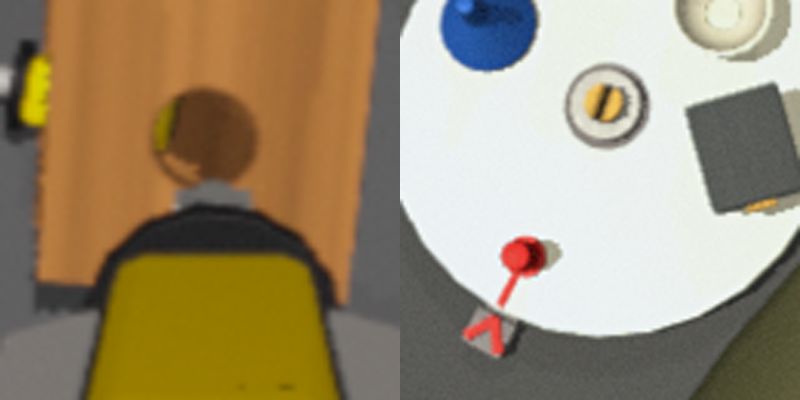

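Left: driver and hole look as they did right after lifting. Right: the knob's line points at the arrow. The slot turned 155° (2.71 rad), which matches the 4 mm sink. Now I put the driver back.

{"fn": "send_rows", "kwargs": {"moves": [{"ax": 0,"ay": 0,"az": 0,"tx": 0.03,"ty": 0,"tz": 0,"gripper": 240},{"ax": 0,"ay": 0,"az": 0,"tx": 0.05,"ty": 0,"tz": 0,"gripper": 240},{"ax": 0,"ay": 0,"az": 0,"tx": 0.065,"ty": 0,"tz": 0,"gripper": 240},{"ax": 0,"ay": 0,"az": 0,"tx": 0.08,"ty": 0,"tz": 0,"gripper": 240}]}}

```text
clock: 19.5
eef_pos: [0.517, -0.2406, 0.1516]
tool_rot: [0.87, 1.39, -0.87]
contact_force: [-0.0, -0.1, -0.9]
width: 0.271
```

{"fn": "send_rows", "kwargs": {"moves": [{"ax": 0,"ay": 0,"az": 0,"tx": 0.02,"ty": 0,"tz": 0,"gripper": 240},{"ax": 0,"ay": 0,"az": 0,"tx": 0.038,"ty": 0,"tz": 0,"gripper": 240},{"ax": 0,"ay": 0,"az": 0,"tx": 0.046,"ty": 0,"tz": 0,"gripper": 240},{"ax": 0,"ay": 0,"az": 0,"tx": 0.048,"ty": 0,"tz": 0,"gripper": 240},{"ax": 0,"ay": 0,"az": 0,"tx": 0.048,"ty": 0,"tz": 0,"gripper": 240}]}}

```text
clock: 20.0
eef_pos: [0.5173, -0.2409, 0.1049]
tool_rot: [0.869, 1.39, -0.869]
contact_force: [1.0, 0.6, -1.1]
width: 0.277
```

Still about 2–3 mm high, so I lower gently, release and retreat.

{"fn": "send_rows", "kwargs": {"moves": [{"ax": 0,"ay": 0,"az": 0,"tx": 0.0015,"ty": 0,"tz": 0,"gripper": 240},{"ax": 0,"ay": 0,"az": 0,"tx": 0.0025,"ty": 0,"tz": 0,"gripper": 240},{"ax": 0,"ay": 0,"az": 0,"tx": 0.0025,"ty": 0,"tz": 0,"gripper": 240}]}}

```text
clock: 20.3
eef_pos: [0.5172, -0.2409, 0.1022]
tool_rot: [0.869, 1.389, -0.869]
contact_force: [0.5, -0.4, -0.5]
width: 0.272
```

{"fn": "send_rows", "kwargs": {"moves": [{"ax": 0,"ay": 0,"az": 0,"tx": 0,"ty": 0,"tz": 0,"gripper": 160},{"ax": 0,"ay": 0,"az": 0,"tx": 0,"ty": 0,"tz": 0,"gripper": 80},{"ax": 0,"ay": 0,"az": 0,"tx": 0,"ty": 0,"tz": 0,"gripper": 60},{"ax": 0,"ay": 0,"az": 0,"tx": 0,"ty": 0,"tz": 0,"gripper": 60},{"ax": 0,"ay": 0,"az": 0,"tx": -0.03,"ty": 0,"tz": 0,"gripper": 60},{"ax": 0,"ay": 0,"az": 0,"tx": -0.08,"ty": 0,"tz": 0,"gripper": 60},{"ax": 0,"ay": 0,"az": 0,"tx": -0.13,"ty": 0,"tz": 0,"gripper": 60},{"ax": 0,"ay": 0,"az": 0,"tx": -0.16,"ty": 0,"tz": 0,"gripper": 60},{"ax": 0,"ay": 0,"az": 0,"tx": -0.16,"ty": 0,"tz": 0,"gripper": 60}]}}

```text
clock: 21.2
eef_pos: [0.5181, -0.2414, 0.2667]
tool_rot: [0.869, 1.382, -0.868]
contact_force: [0.1, 0.2, -0.8]
width: 0.764
```

Run:
```python
from h import *
s=snap('scene','s12'); t=snap('top','t12')
import runpy; runpy.run_path('st.py')
from slot import slot
slot('top','t12',z=.044)
cv2.imwrite('pics/v12.png',np.hstack([cv2.resize(s[130:330,170:450],(560,400),interpolation=2),cv2.resize(t[205:310,140:203],(240,400),interpolation=2)])[:,:,::-1])
```

```text
[ 0.517  -0.2408  0.2617] yaw 25.96 Fw [-0.2 -0.2 -0.9] Ft [ 0.9 -0.2  0.1] Tq [-0.04   0.014 -0.054] 21.3 w 0.766
t12 [0.52876 0.01788] 0.013689715576171876 2920 slot 162.99274946139923 164
```

View pics/v12.png

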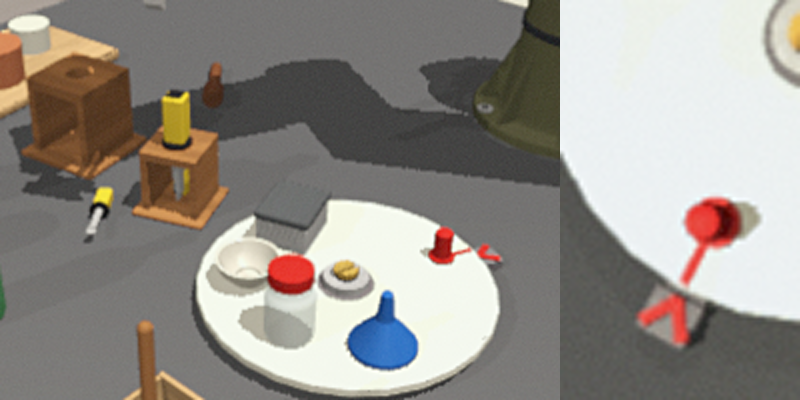

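The driver stands in its small stand with the guard on the plate. The knob's line meets the arrow, everything on the turntable is upright, and the robot is clear of it all. I hand in.

```bash
python3 -c "
from bench import *
print(close_job())"
```

```text
the job is handed in; nothing more can be done
None
```

The turntable is set at the arrow and locked, and the screwdriver is back in the smaller stand. I handed the job in at about 21 s of the 72 s allowed, with the robot touching nothing.

- **Turntable:** I turned it about 45° anticlockwise by its knob. After release, the wrist camera showed the knob and arrow within about 0.2° of each other. The last top picture still shows the knob's line meeting the arrow.
- **Screw:** I drove it clockwise with the big driver only. The torque went from about 0.12 N m while turning to about 0.3 N m at the stop. The slot turned about 155° (2.7 rad) and the bit sank about 4 mm, ending at about 36.7 mm against the 37 mm given for fully home. These measures agree.
- **Screwdriver:** The last scene picture shows it upright with its guard on the plate.
- **Turntable items:** The box, jar, bowl and funnel are all upright on the turntable.

**One thing to note:** the two small decoy screwdrivers stood on their bits with no support. They were found lying down at about 7 s. The gripper never came near them, so they seem to have toppled on their own. The one in the last scene picture's clear view lies on the counter; the other is mostly hidden behind the stand.

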